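# Prime the wide pump bottle under the basin

### The job

Two pump bottles stand among the clutter on the shelf under the basin. Prime the pump of the wide, squat one: press its pump head straight down until it bottoms on its stop and hold it there for about half a second, let it spring all the way back up, then do the same a second time (an extra stroke does no harm) and finish with the head fully up. Leave that bottle standing upright where it is, and do not press, knock or shift the taller, slimmer pump bottle.

Things in the scene. Friction and masses are not known exactly. Their poses are not given: they have to be found in the camera images.
- wide_bottle: The bottle to prime: loose, white plastic, the wider and lower of the two pump bottles; round body 76 mm in diameter up to 88 mm, sloping in to a grey screw collar 40 mm in diameter whose top is 123 mm up; 0.3 to 0.65 kg. Origin: centre of its underside, on the shelf surface (height 0); z up along the pump's axis; the spout points along its x, in any direction.
- wide_pump_top (a point): Centre of the flat top of the wide bottle's grey pump head, 162 mm above the shelf when the head is up, 140 mm when it is fully down. It moves with the head. The head is a round disc 40 mm in diameter and 16 mm thick, with a thin spout (10 mm thick) reaching 52 mm from the axis along x; a white stem joins it to the collar.
- wide_pump (a joint): Stroke of the wide bottle's pump head in m: 0 is fully up (as it starts), 0.022 fully down against the stop. A spring pushes it up: it starts to move at about 4 N and takes about 12.5 N at the stop; let go, it returns by itself within half a second.
- slim_pump_top (a point): Top centre of the other pump bottle's head, the bottle to leave alone: same materials, also loose, but taller and slimmer (body 56 mm across, straight below); head 32 mm across, top 190 mm above the shelf, spout reaching 46 mm. The bottles' axes stand at least 220 mm apart, either one on the left. Nothing else near them is over 150 mm high; a low tin lies between.
Things that resemble listed ones, but are neither listed nor needed, are in the scene too. What is shaped like the wide_bottle but turquoise or yellow is not meant.

How it is judged:
By the outcome, as a careful person would: the job done as asked, in the order asked, and still so for the second after the job is handed in, with the robot touching nothing.
It also fails if it takes over 38 s, if anything falls off the work surface, if the arm or the gripper's body presses on something with over 40 N, if the wrist force passes 120 N, or if a joint passes its speed limit or range.

### The arm

A 6-joint arm with a two-finger parallel gripper is mounted at the origin on the work surface. World frame = base frame: x ahead of the robot, y to its left, z up, the work surface at z = 0. Lengths are in m, angles in rad, forces in N, time in s.
With the tool pointing down it reaches from about 0.375 to 0.9 m from the base axis. Payload 3.1 kg.
Tool frame: the origin (TCP) lies at the centre of the arm's flange, where the gripper is bolted on; the fingertips stand 182 mm ahead of it and the grasp point (between the pads) lies 164 mm ahead of it; z points along the fingers, x is the direction in which the jaws open and shut, and the axes are right-handed (so a half turn about z gives the same grasp; the last joint's range is limited). The gripper opens to 87 mm and grips with 3 to 60 N. Pads are 19 mm wide; open, the fingers measure 117 mm over their backs; the gripper's body (75 mm by 190 mm) begins 51 mm behind the grasp point.
Start: joints at [-1.458, 0.527, 1.433, -0, 1.181, -0.178], TCP at [0.18, -0.599, 0.405] pointing down, gripper open.
Joint ranges: [-3.08, 3.08], [-0.75, 2.2], [0.22, 2.44], [-1.43, 4.57], [0, 2.65], [-2.85, 2.85]. Speed limits (rad/s): [2.79, 2.79, 3.14, 3.14, 3.14, 3.14].

### API

Orientations are given as a unit quaternion [x, y, z, w].
In Python, from rig import status, eyes, robot gives the robot as it stands. The module is installed in compiled form; this text tells all that it offers.
- The arm moves only by the tool step_arm, never from a script. Its argument "steps" is a list of rows, each a list of 7 numbers: the closure, from -1 (fully open) to 1 (shut), so that 0 is half open, then the shift along the tool's x, y, z each as a share of 0.025 m, from -1 to 1, then the turn, a rotation vector about the tool's x, y, z each as a share of 8 degrees, from -1 to 1. In form: [[jaw, dx, dy, dz, rx, ry, rz], ...]. A call has exactly 10 rows; each row shifts and turns the commanded pose from where the row before left it, along the tool's axes as they then stand; what a row does not reach is not made up. A row lasts 1/10 s, in which the tool goes at most 50 mm and 8.59 degrees, less where a joint would pass 70% of its speed; a pose out of reach is approached as far as the arm can. A call with a number of a shift or a turn outside -1 to 1 is refused whole. A call with a gripper value outside its range is refused whole. The fingers move at their own pace and stop on an object; "squeeze" is the grip in N (left out, the last holds). Time passes only in rows, so rows that do not move let the fingers close, or fill a call up. It gives the time, the measured TCP pose, the force and the opening at its end, in the units of the state.
- status.get_obs(): the state, without advancing time (a new reading comes with each control period).
- eyes.camera(name): name is "scene" or "top" or "wrist"; returns (picture, depth): 480x640x3 uint8, red, green, blue; 480x640 float32, m along the optical axis (not along the pixel's ray), 0 where there is no reading.
- eyes.camera_info(name): a dict with "K" (3x3 intrinsics, pixels), "R" (3x3) and "t" (3): a world point X has camera coordinates R X + t. Camera axes: x right, y down, z forward; pixel columns grow to the right and rows downward; lengths in m; the calibration is good to about 2 mm. A picture is of the moment at which its call begins: read the wrist's pose just before it. camera_info takes no time and is no camera call; for the wrist camera it gives the pose at the moment of the call.
- robot.hand_in(): hands the job in, once; it reports no verdict.
The state is a dict: "time": time; "q": joint angles; "joint_velocities": joint speeds; "joint_torque": joint torques, N m; "position": TCP position; "tool_rot": TCP orientation; "ft_force": force on the tool from outside, world axes, zero at the start; "moment": the same for the moment, N m; "grip_width": finger opening in m.
Only numpy, scipy, OpenCV 4.12 (cv2) and the standard library are available. Lean on these libraries where they do the work, as an engineer would, in place of code of your own. Each camera call takes 0.05 s, during which the arm holds its last target.

## Working session

There is one attempt and no reset: what is moved stays moved. The work goes in short steps, Python scripts to look and compute and a tool call to move; the robot and the scene stay as the last step left them, time stands still between calls to the robot, and variables do not carry over. Pictures are saved under pics/ and viewed, and the job is handed in when it is done.

Besides the shell and the picture viewer there is one more tool, called after ">>>" as name([rows], argument=value, ...), one row to a line, values as JSON. step_arm: Moves the arm, as the interface text tells. Its arguments: {"type":"object","properties":{"steps":{"type":"array"},"squeeze":{"type":"number"}},"required":["steps"]}

```bash
mkdir -p pics; python3 - <<'E'
from rig import status, eyes, robot
import cv2, numpy as np
o=status.get_obs();print({k:np.round(v,3) for k,v in o.items()})
for n in("scene","top","wrist"):
    p,d=eyes.camera(n);i=eyes.camera_info(n)
    cv2.imwrite(f"pics/{n}0.png",p[:,:,::-1]);np.savez(f"{n}0.npz",p=p,d=d,**{k:np.array(i[k]) for k in("K","R","t")})
    print(n,np.round(i["K"],1).tolist(),np.round(i["R"],3).tolist(),np.round(i["t"],3))
E
```

```text
{'time': np.float64(0.0), 'q': array([-1.458,  0.528,  1.434, -0.   ,  1.181, -0.179]), 'joint_velocities': array([-0.   , -0.001,  0.   , -0.001, -0.001,  0.   ]), 'joint_torque': array([  0.   , -44.004, -17.659,   0.063,   0.058,  -0.   ]), 'position': array([ 0.18 , -0.598,  0.404]), 'tool_rot': array([ 0.802, -0.597, -0.001, -0.001]), 'ft_force': array([-0.381,  0.076,  0.704]), 'moment': array([-0.005, -0.004, -0.014]), 'grip_width': np.float64(0.087)}
scene [[570.1, 0.0, 314.0], [0.0, 570.1, 244.2], [0.0, 0.0, 1.0]] [[-0.896, 0.444, 0.004], [0.36, 0.733, -0.577], [-0.259, -0.516, -0.817]] [ 0.548 -0.107  1.189]
top [[541.7, 0.0, 315.5], [0.0, 541.7, 246.3], [0.0, 0.0, 1.0]] [[0.006, -1.0, -0.008], [-0.995, -0.006, -0.097], [0.097, 0.009, -0.995]] [-0.03   0.588  0.978]
wrist [[402.9, 0.0, 317.7], [0.0, 402.9, 239.0], [0.0, 0.0, 1.0]] [[0.289, -0.957, -0.001], [-0.914, -0.276, 0.296], [-0.284, -0.084, -0.955]] [-0.625 -0.036  0.392]
```

View pics/scene0.png

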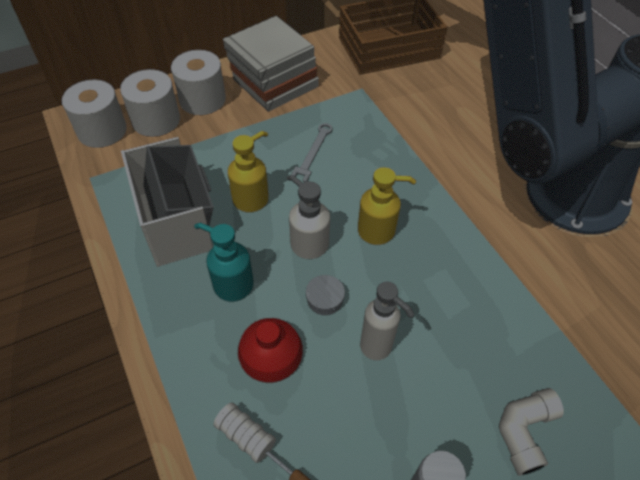

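View pics/top0.png

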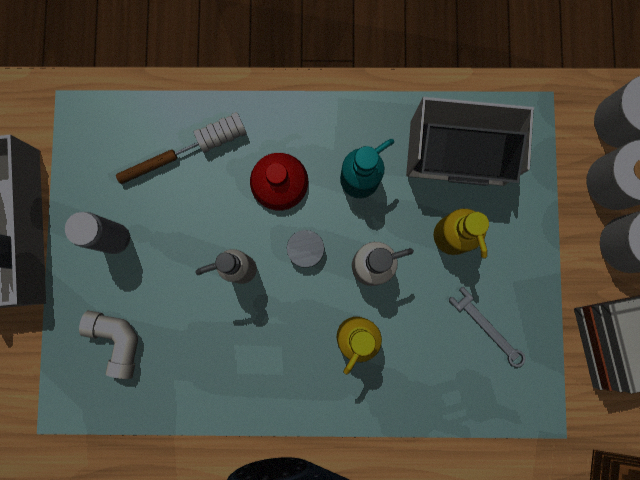

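View pics/wrist0.png

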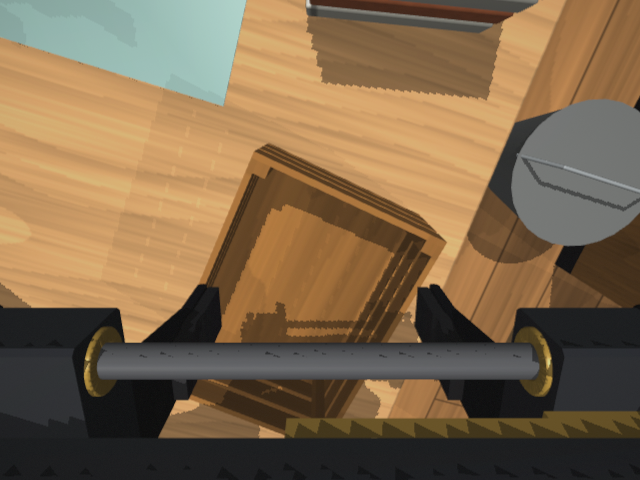

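Candidates in the top view are white squat (378,262), white slim (233,265), turquoise (366,160), yellow (463,230) and yellow (360,343). By the description, the white squat one is the target and (233,265) is the bottle to leave alone. Next I'll measure both and take a close crop.

```bash
cat > h.py <<'E'
import numpy as np,cv2
def cloud(f):
    z=np.load(f);K,R,t,d=z["K"],z["R"],z["t"],z["d"]
    v,u=np.mgrid[:480,:640]
    c=np.stack([(u-K[0,2])/K[0,0]*d,(v-K[1,2])/K[1,1]*d,d],-1)
    X=(c-t)@R; X[d<=0]=np.nan
    return z["p"],X
E
python3 - <<'E'
from h import *
p,X=cloud("top0.npz")
for name,(u,v) in dict(wide=(378,262),slim=(233,262),tin=(306,248)).items():
    s=X[v-45:v+45,u-45:u+45].reshape(-1,3)
    zt=np.nanmax(s[:,2]);print(name,"zmax",zt, "p", np.nanpercentile(s[:,2],[1,50]))
    h=s[s[:,2]>zt-0.008];print(len(h),h.mean(0),np.median(h,0),h.min(0),h.max(0))
    if len(h)>10:
        print(cv2.minEnclosingCircle(h[:,:2].astype(np.float32)))
p2,X2=cloud("scene0.npz")
s=X2[170:260,270:340].reshape(-1,3)
zt=np.nanmax(s[:,2]);h=s[s[:,2]>zt-0.006];print("scene",zt,len(h),h.mean(0),h.min(0),h.max(0))
c=np.hstack([cv2.resize(p[210:310,180:280],(390,390)),cv2.resize(p[210:310,330:430],(390,390))])
cv2.imwrite("pics/crop0.png",c[:,:,::-1])
E
```

```text
wide zmax 0.16619103002180663 p [-0.00387163  0.00078179]
498 [ 0.55556456 -0.13504528  0.16111829] [ 0.55629241 -0.13337651  0.16112339] [ 0.53475181 -0.17809477  0.15823686] [ 0.57342173 -0.11330478  0.16619103]
((0.5581651926040649, -0.14570003747940063), 0.034242577850818634)
slim zmax 0.1931023028412041 p [-0.00395184  0.00057625]
392 [0.54520856 0.11875304 0.188583  ] [0.54421423 0.11635093 0.1886616 ] [0.53173858 0.0982258  0.18512753] [0.56174155 0.15294231 0.1931023 ]
((0.5427937507629395, 0.1262664943933487), 0.028846921399235725)
tin zmax 0.03964721557712735 p [-0.00406917  0.00061945]
291 [5.94852608e-01 1.93304874e-04 3.28921695e-02] [ 0.59016496 -0.00284873  0.0325119 ] [ 0.55135084 -0.03823907  0.03164851] [0.66883787 0.06499753 0.03964722]
((0.6138655543327332, 0.0179557204246521), 0.07245250046253204)
scene 0.165065822418493 312 [ 0.55979449 -0.13112332  0.16120653] [ 0.53960957 -0.1740949   0.1590698 ] [ 0.57843608 -0.1103198   0.16506582]
```

View pics/crop0.png

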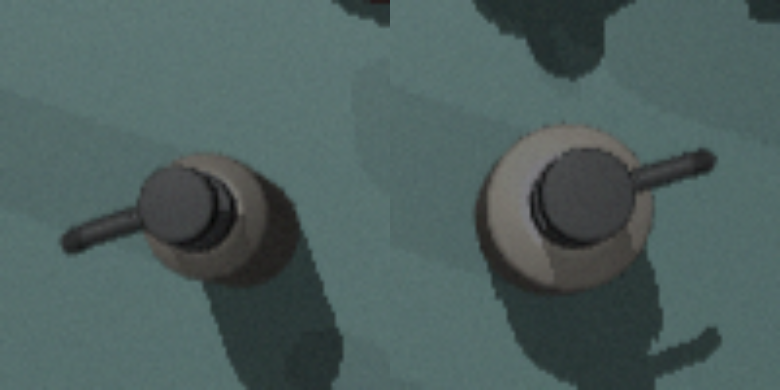

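```bash
cat >> h.py <<'E'
def head(f,box,r=.02,lo=.156,hi=.168):
    from scipy.optimize import least_squares
    p,X=cloud(f);v0,v1,u0,u1=box
    s=X[v0:v1,u0:u1].reshape(-1,3);s=s[(s[:,2]>lo)&(s[:,2]<hi)]
    # centre maximising count within disc minus penalising area (template)
    best=None
    m=s[:,:2]
    for cx in np.arange(.535,.58,.0005):
        for cy in np.arange(-.155,-.11,.0005):
            dd=np.hypot(m[:,0]-cx,m[:,1]-cy);sc=np.sum(np.clip((r+.002-dd)/.002,0,1))
            if best is None or sc>best[0]: best=[sc,[(cx,cy)]]
            elif sc==best[0]: best[1].append((cx,cy))
    c=np.mean(best[1],0);k=np.hypot(*(m-c).T)<.017
    return c,np.median(s[k,2]),best[0],len(s)
E
python3 - <<'E'
from h import *
from scipy.spatial.transform import Rotation as Ro
from rig import status
print(head("top0.npz",(210,310,330,430)),head("scene0.npz",(170,260,270,340)))
o=status.get_obs();R=Ro.from_quat(o["tool_rot"]).as_matrix();print(R.round(4))
print((R.T@(np.array([.556,-.132,.405])-o["position"]))/.025)
E
```

```text
(array([ 0.555 , -0.1325]), np.float64(0.16134003144883935), np.float64(473.527314266056), 563) (array([ 0.559 , -0.1305]), np.float64(0.16120026295077874), np.float64(338.1489922750818), 400)
[[ 2.877e-01 -9.577e-01 -2.000e-04]
 [-9.577e-01 -2.877e-01  1.600e-03]
 [-1.600e-03 -3.000e-04 -1.000e+00]]
[-1.35347220e+01 -1.97778803e+01 -1.23338481e-02]
```

>>> step_arm([
  [1,-0.3,-0.45,0,0,0,0],
  [1,-0.6,-0.9,0,0,0,0],
  [1,-0.6,-0.9,0,0,0,0],
  [1,-0.6,-0.9,0,0,0,0],
  [1,-0.6,-0.9,0,0,0,0],
  [1,-0.6,-0.9,0,0,0,0],
  [1,-0.6,-0.9,0,0,0,0],
  [1,-0.6,-0.9,0,0,0,0],
  [1,-0.6,-0.9,0,0,0,0],
  [1,-0.6,-0.9,0,0,0,0],
], squeeze=20)

```text
time: 1.15
position: [0.3443, -0.3986, 0.4047]
tool_rot: [0.802, -0.597, -0.0, -0.0]
ft_force: [1.2, -0.5, 0.5]
grip_width: 0.0146
```

>>> step_arm([
  [1,-0.6,-0.9,0,0,0,0],
  [1,-0.6,-0.9,0,0,0,0],
  [1,-0.6,-0.9,0,0,0,0],
  [1,-0.6,-0.9,0,0,0,0],
  [1,-0.6,-0.9,0,0,0,0],
  [1,-0.6,-0.9,0,0,0,0],
  [1,-0.6,-0.9,0,0,0,0],
  [1,-0.6,-0.9,0,0,0,0],
  [1,-0.3,-0.5,0,0,0,0],
  [1,0,0,0,0,0,0],
])

```text
time: 2.15
position: [0.4919, -0.2213, 0.4047]
tool_rot: [0.803, -0.596, -0.0, -0.0]
ft_force: [-0.1, -0.1, -0.6]
grip_width: 0.0004
```

```bash
cat > look.py <<'E'
import sys
from h import *
from rig import status,eyes
from scipy.spatial.transform import Rotation as Ro
tag=sys.argv[1];n=sys.argv[2]
o=status.get_obs();i=eyes.camera_info(n);p,d=eyes.camera(n)
cv2.imwrite(f"pics/{n}{tag}.png",p[:,:,::-1]);np.savez(f"{n}{tag}.npz",p=p,d=d,**{k:np.array(i[k]) for k in("K","R","t")})
R=Ro.from_quat(o["tool_rot"]).as_matrix()
print(o["time"],o["position"].round(4),o["ft_force"].round(2),o["grip_width"],R[:,2].round(4),o["q"].round(2))
print("left",((R.T@(np.array([.5565,-.132,.322])-o["position"]))/.025).round(3))
E
python3 look.py 1 wrist
```

```text
2.15 [ 0.4919 -0.2213  0.4047] [-0.08 -0.06 -0.61] 0.000395114066192678 [-1.e-04  3.e-04 -1.e+00] [-0.63  0.41  1.65  0.    1.08  0.65]
left [-2.666 -3.512  3.309]
```

View pics/wrist1.png

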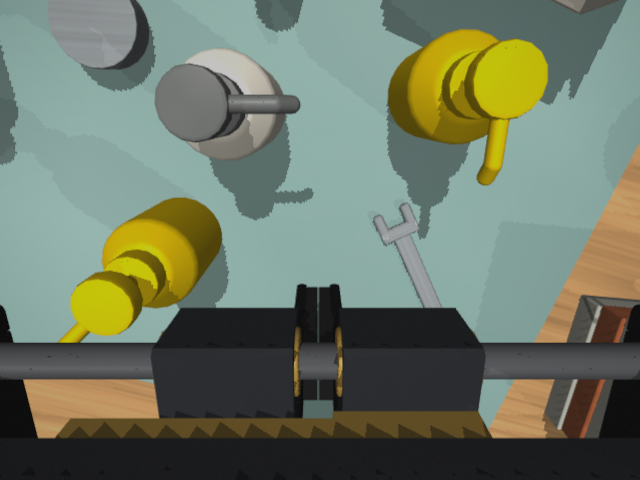

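The grey head with its white body is at (194,102), and the closed jaws show at (318,340). I'll use this view as a third measurement.

```bash
python3 - <<'E'
from h import *
print(head("wrist1.npz",(40,170,130,320)))
p,X=cloud("wrist1.npz")
for n,(a,b,c,e) in dict(y1=(20,200,380,560),y2=(190,340,50,230)).items():
    s=X[a:b,c:e].reshape(-1,3);s=s[(s[:,2]<.2)];k=s[:,2]>np.nanmax(s[:,2])-.006;print(n,np.nanmax(s[:,2]),s[k].mean(0))
E
```

```text
(array([ 0.557, -0.134]), np.float64(0.1620487306520922), np.float64(4720.818064965073), 5690)
y1 0.16451322745541908 [ 0.61252484 -0.28813096  0.16164279]
y2 0.16407725383137883 [ 0.42378995 -0.1040066   0.16145208]
```

>>> step_arm([
  [1,-0.53,-0.7,0,0,0,0],
  [1,-0.53,-0.7,0,0,0,0],
  [1,-0.53,-0.7,0,0,0,0],
  [1,-0.53,-0.7,0,0,0,0],
  [1,-0.52,-0.71,0,0,0,0],
  [1,0,0,0.5,0,0,0],
  [1,0,0,0.7,0,0,0],
  [1,0,0,0.6,0,0,0],
  [1,0,0,0.3,0,0,0],
  [1,0,0,0,0,0,0],
])

```text
time: 3.2
position: [0.5553, -0.1356, 0.3507]
tool_rot: [0.802, -0.597, -0.002, 0.001]
ft_force: [0.3, -0.2, -0.3]
grip_width: 0.0009
```

```bash
python3 look.py 2 scene; python3 -c "
import cv2;p=cv2.imread('pics/scene2.png')[130:280,230:400];cv2.imwrite('pics/c2.png',cv2.resize(p,None,fx=3.5,fy=3.5))"
```

```text
3.2 [ 0.5553 -0.1356  0.3507] [ 0.32 -0.19 -0.32] 0.00086455414455675 [-0.0036  0.0011 -1.    ] [-0.43  0.53  1.62 -0.    1.    0.85]
left [-0.121 -0.091  1.147]
```

View pics/c2.png

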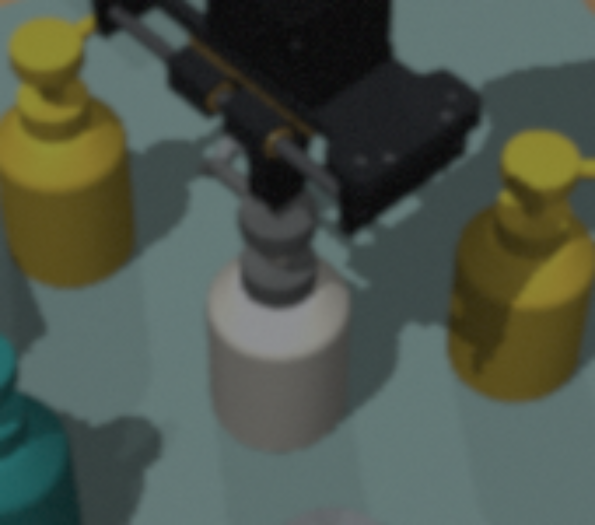

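>>> step_arm([
  [1,-0.1,-0.1,0,0,0,0],
  [1,0,0,0.15,0,0,0],
  [1,0,0,0.15,0,0,0],
  [1,0,0,0.15,0,0,0],
  [1,0,0,0.15,0,0,0],
  [1,0,0,0.15,0,0,0],
  [1,0,0,0.15,0,0,0],
  [1,0,0,0.1,0,0,0],
  [1,0,0,0,0,0,0],
  [1,0,0,0,0,0,0],
])

```text
time: 4.25
position: [0.5582, -0.1315, 0.3286]
tool_rot: [0.802, -0.597, 0.001, -0.0]
ft_force: [-2.0, 0.5, 10.0]
grip_width: 0.0003
```

>>> step_arm([
  [1,0,0,0.1,0,0,0],
  [1,0,0,0.1,0,0,0],
  [1,0,0,0.08,0,0,0],
  [1,0,0,0.06,0,0,0],
  [1,0,0,0,0,0,0],
  [1,0,0,0,0,0,0],
  [1,0,0,0,0,0,0],
  [1,0,0,0,0,0,0],
  [1,0,0,0,0,0,0],
  [1,0,0,0,0,0,0],
])

```text
time: 5.25
position: [0.5583, -0.1315, 0.3225]
tool_rot: [0.803, -0.597, 0.002, -0.0]
ft_force: [-4.7, 2.2, 21.9]
grip_width: 0.0005
```

```bash
python3 look.py 3 scene; python3 -c "
import cv2;p=cv2.imread('pics/scene3.png')[130:280,230:400];cv2.imwrite('pics/c3.png',cv2.resize(p,None,fx=3.5,fy=3.5))"
```

```text
5.25 [ 0.5583 -0.1315  0.3225] [-4.67  2.17 21.91] 0.00048500886209323706 [ 0.003  -0.0016 -1.    ] [-0.43  0.57  1.64 -0.    0.93  0.85]
left [-0.     0.074  0.019]
```

View pics/c3.png

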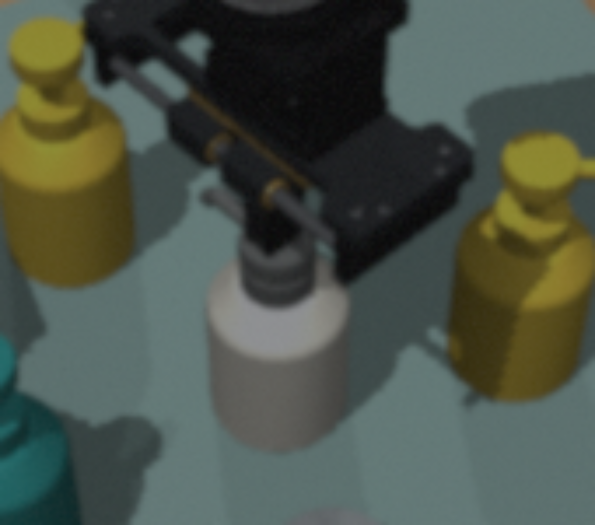

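>>> step_arm([
  [1,0,0,0,0,0,0],
  [1,0,0,0,0,0,0],
  [1,0,0,-0.2,0,0,0],
  [1,0,0,-0.3,0,0,0],
  [1,0,0,-0.4,0,0,0],
  [1,0,0,-0.4,0,0,0],
  [1,0,0,-0.2,0,0,0],
  [1,0,0,0,0,0,0],
  [1,0,0,0,0,0,0],
  [1,0,0,0,0,0,0],
])

```text
time: 6.3
position: [0.5577, -0.1314, 0.3555]
tool_rot: [0.802, -0.597, -0.001, 0.0]
ft_force: [-0.6, 0.6, -0.3]
grip_width: 0.0003
```

```bash
python3 look.py 4 scene; python3 -c "
from h import *
print(head('scene4.npz',(170,260,270,340)))
import cv2;p=cv2.imread('pics/scene4.png')[130:280,230:400];cv2.imwrite('pics/c4.png',cv2.resize(p,None,fx=3.5,fy=3.5))"
```

```text
6.3 [ 0.5577 -0.1314  0.3555] [-0.55  0.64 -0.25] 0.0002924840302437569 [-1.5e-03  7.0e-04 -1.0e+00] [-0.43  0.52  1.61 -0.    1.01  0.85]
left [0.008 0.052 1.339]
(array([ 0.5595, -0.129 ]), np.float64(0.16130269955176396), np.float64(238.4913326978256), 295)
```

View pics/c4.png

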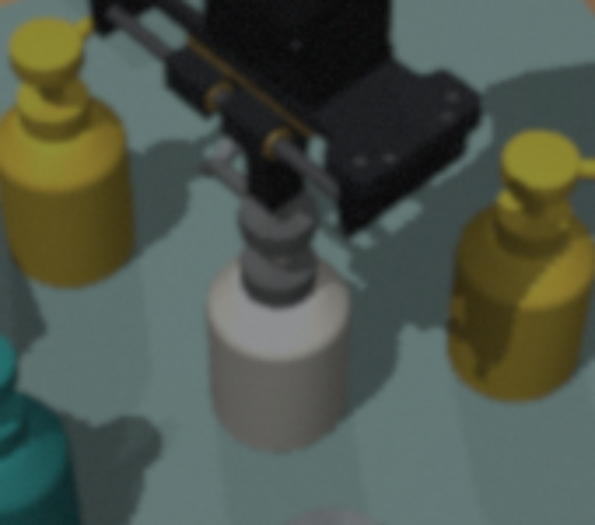

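First stroke done: the reaction was 22 N at the stop, the head is back at 0.161 m and the bottle hasn't moved. Now the second stroke.

>>> step_arm([
  [1,0,0,0.15,0,0,0],
  [1,0,0,0.2,0,0,0],
  [1,0,0,0.2,0,0,0],
  [1,0,0,0.2,0,0,0],
  [1,0,0,0.2,0,0,0],
  [1,0,0,0.2,0,0,0],
  [1,0,0,0.15,0,0,0],
  [1,0,0,0.1,0,0,0],
  [1,0,0,0.1,0,0,0],
  [1,0,0,0,0,0,0],
])

```text
time: 7.35
position: [0.5583, -0.1316, 0.3226]
tool_rot: [0.803, -0.597, 0.001, -0.0]
ft_force: [-4.7, 1.9, 24.3]
grip_width: 0.0005
```

>>> step_arm([
  [1,0,0,0,0,0,0],
  [1,0,0,0,0,0,0],
  [1,0,0,0,0,0,0],
  [1,0,0,0,0,0,0],
  [1,0,0,0,0,0,0],
  [1,0,0,0,0,0,0],
  [1,0,0,0,0,0,0],
  [1,0,0,0,0,0,0],
  [1,0,0,0,0,0,0],
  [1,0,0,0,0,0,0],
])

```text
time: 8.35
position: [0.5582, -0.1315, 0.3225]
tool_rot: [0.803, -0.597, 0.001, -0.0]
ft_force: [-5.3, 2.2, 23.7]
grip_width: 0.0006
```

>>> step_arm([
  [1,0,0,-0.2,0,0,0],
  [1,0,0,-0.3,0,0,0],
  [1,0,0,-0.4,0,0,0],
  [1,0,0,-0.5,0,0,0],
  [1,0,0,-0.8,0,0,0],
  [1,0,0,-0.9,0,0,0],
  [1,0,0,-0.8,0,0,0],
  [1,0,0,-0.5,0,0,0],
  [1,0,0,-0.2,0,0,0],
  [1,0,0,0,0,0,0],
])

```text
time: 9.35
position: [0.5579, -0.1315, 0.4339]
tool_rot: [0.802, -0.597, 0.0, -0.0]
ft_force: [0.6, -0.5, -0.1]
grip_width: 0.0003
```

```bash
python3 look.py 5 scene; python3 look.py 5 wrist; python3 -c "
from h import *
print(head('scene5.npz',(170,260,270,340)))
p,X=cloud('scene5.npz');p0,X0=cloud('scene0.npz')
for a in (X0,X):
    s=a[280:365,350:440].reshape(-1,3);h=s[s[:,2]>.184];print('slim',h.mean(0),len(h))
"
```

```text
9.35 [ 0.5579 -0.1315  0.4339] [ 0.59 -0.52 -0.1 ] 0.00032238790284572455 [ 5.e-04 -2.e-04 -1.e+00] [-0.43  0.42  1.53 -0.    1.19  0.85]
left [-1.000e-03  6.200e-02  4.478e+00]
9.4 [ 0.5578 -0.1315  0.4332] [0.22 0.02 0.32] 0.00038255079806256666 [-9.e-04  4.e-04 -1.e+00] [-0.43  0.43  1.53 -0.    1.19  0.85]
left [0.008 0.051 4.448]
(array([ 0.559 , -0.1305]), np.float64(0.16136696871862932), np.float64(339.4650296539157), 401)
slim [0.55015615 0.12275022 0.18862269] 443
slim [0.54989955 0.12289808 0.18844558] 443
```

View pics/scene5.png

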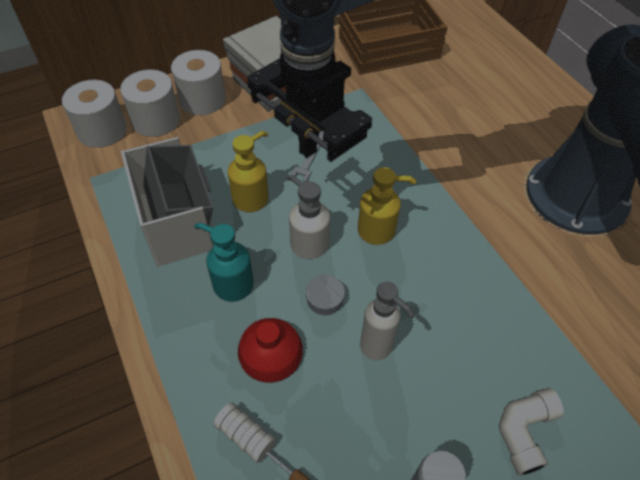

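The scene matches the start: the wide bottle's head is at (310,193) and fully up, the slim one at (387,292) hasn't moved, and the arm is clear.

```bash
python3 -c "
from rig import robot
print(robot.hand_in())"
```

```text
the job is handed in; nothing more can be done
None
```

I primed the wide white bottle with two full strokes, pressing its head straight down with the closed fingertips, and handed the job in at about 9.4 s.

- **Strokes:** Both bottomed on the stop: the fingertips reached about 0.1405 m, and the upward reaction was 22–24 N against about 12.5 N of spring. From the timing, the holds were about 0.9 s and 1.2 s, longer than the half second asked. The head was fully up between the strokes, at 0.161 m.
- **Last checks:** The head ended fully up at 0.161 m, against 0.162 m stated. The scene camera put it at the same place as at the start, with the bottle upright. The slim bottle's head moved less than 0.5 mm, which is measurement noise. The wrist force was near zero, with the arm about 90 mm clear of the head.
- **Disagreement:** The three camera estimates of the head centre differed by up to 4 mm, so I pressed near their average. There was also about 5 N of sideways force at the stop, but the bottle did not shift.

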